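# Extend the rolling-pin rack until it locks and rack the pin

## Robot

A 7-joint arm with a two-finger parallel gripper is mounted at the origin on the work surface. World frame = base frame: x ahead of the robot, y to its left, z up, the work surface at z = 0. Lengths are in m, angles in rad, forces in N, time in s.
With the tool pointing down it reaches from about 0.4 to 0.875 m from the base axis. Payload 6.5 kg.
Tool frame: the origin (TCP) lies midway between the tips of the shut fingers; the grasp point (between the pads) lies 19 mm behind it; z points along the fingers, y is the line along which they close (so a half turn about z gives the same grasp; the last joint's range is limited). The gripper opens to 88 mm and grips with 3 to 60 N. Pads are 18 mm wide; open, the fingers measure 123 mm over their backs; the gripper's body (75 mm by 187 mm) begins 45 mm behind the grasp point.
Start: joints at [1.132, 0.536, -0.004, 1.538, 0.003, 1.067, -0.071], TCP at [0.237, -0.605, 0.218] pointing down, gripper open.
Joint ranges: [-2.7, 2.7], [-0.37, 2.16], [-1.27, 1.26], [0.24, 2.4], [-1.31, 4.45], [0.19, 1.91], [-2.76, 2.76]. Speed limits (rad/s): [2.39, 2.39, 3.14, 3.14, 3.14, 3.14, 3.14].

## Interface

Orientations are given as a rotation vector (axis times angle).
In Python, from plant import ctrl gives the robot as it stands. The module is installed in compiled form; this text tells all that it offers.
- The arm moves only by the tool arm_command, never from a script. Its argument "rows" is a list of rows, each a list of 7 numbers: the shift along the tool's x, y, z as a fraction of full scale, then the turn, a rotation vector about the tool's x, y, z as a fraction of full scale, then the finger opening in mm, from 0 to 88.1. A call has 1 to 10 rows; each row shifts and turns the commanded pose from where the row before left it, along the tool's axes as they then stand; what a row does not reach is not made up. Full scale, the value 1, is 30 cm for a shift and 60 degrees for a turn. A row lasts 1/10 s, in which the tool goes at most 50 mm and 8.59 degrees, less where a joint would pass 70% of its speed; a pose out of reach is approached as far as the arm can. A call with a number of a shift or a turn outside -1 to 1 is refused whole. A call with a gripper value outside its range is refused whole. The fingers move at their own pace and stop on an object; "force" is the grip in N (left out, the last holds). Time passes only in rows, so rows that do not move let the fingers close. It gives the time, the measured TCP pose, the force, the opening and the grip force at its end, in the units of the state.
- ctrl.observe(): the state, without advancing time (a new reading comes with each control period).
- ctrl.capture(name): name is "scene" or "side" or "wrist"; returns the picture (420x560x3 uint8, blue, green, red); there is no depth.
- ctrl.camera_info(name): a dict with "fx", "fy", "cx", "cy" (pixels), "world_to_cam" (4x4, takes a point from world to camera coordinates). Camera axes: x right, y up, looking along -z (the intrinsics and any distortion apply to the point x, -y, -z); pixel columns grow to the right and rows downward; lengths in m; the calibration is good to about 2 mm. A picture is of the moment at which its call begins: read the wrist's pose just before it. camera_info takes no time and is no camera call; for the wrist camera it gives the pose at the moment of the call.
- ctrl.close_job(): hands the job in; it is judged then, once.
The state is a dict: "time_s": time; "joint_pos": joint angles; "joint_velocities": joint speeds; "tau": joint torques, N m; "ee_pos": TCP position; "orientation": TCP orientation; "force": force on the tool from outside, world axes, zero at the start; "torque": the same for the moment, N m; "opening": finger opening in m; "gripper_force": force on a finger pad.
Only numpy, scipy, OpenCV 4.12 (cv2) and the standard library are available. Lean on these libraries where they do the work, as an engineer would, in place of code of your own. Each camera call takes 0.05 s, during which the arm holds its last target. There are 200 camera calls.

## Task

Pull the orange tab to lengthen the telescopic rolling-pin rack until its red lock button clicks up through the window in the sleeve. Then pick the rolling pin off its blue rest and set it down (do not drop it) with its two thin handles lying in the rack's two grey V-shaped yokes, and let go. Leave the jar, bowl, cookie cutter and tin where they stand.

Things in the scene. Friction and masses are not known exactly. Their poses are not given: they have to be found in the camera images.
- rack: Telescopic rack, fixed on the worktop: aluminium sleeve 32 mm wide, y from -105 to +75 mm, roof at z = 34 mm, a grey V yoke at y = -90 mm. Origin on its centre line at worktop level; +y is the way it extends, z up. The red lock button (10 mm across) rises through a window in the roof at y = 42 to 58 mm. Locked, the yokes are about 280 mm apart, their middle at about y = +50 mm.
- carriage (a joint): Extension of the sliding half (steel bar, second yoke, orange tab) along the rack's +y, m. 0 closed; starts between 0 and 0.03; stays where it is left (3 to 5 N to move it). The lock button pops out by itself at about 0.097 to 0.103 and then blocks it both ways; it will not go beyond about 0.104.
- lock (a joint): Height of the red lock button, m: about 0.0005 while held down inside the sleeve, 0.011 when it has sprung out through the window (6.5 mm proud of the sleeve). Its spring presses upward with about 3 to 4.5 N.
- pull_tab (a point): Centre (z = 48 mm) of the orange pull tab on the sliding half: an upright block 18 mm across the rack (x), 26 mm along it (y), z = 18 to 66 mm, 68 mm beyond the sliding yoke. Its two sides across the rack are free; the bar below it is 16 mm wide, top at z = 27 mm. Axes as the rack's.
- fixed_yoke (a point): Where the axis of a pin handle rests in the fixed yoke, z = 70 mm. The yoke is a plate 14 mm thick (along the rack) with a 90-degree V: bottom at z = 54 mm, mouth 54 mm wide, tips at z = 81 mm. Axes as the rack's.
- sliding_yoke (a point): The same point of the sliding yoke, which has the same shape; it moves with the sliding half. Axes as the rack's.
- pin_center (a point): Centre (on the axis) of the wooden rolling pin: barrel 44 mm across, 230 mm long, a dark handle 22 mm across, 60 mm long at each end; 350 mm over all, about 0.42 kg. Its y axis runs along the pin. It starts level, axis 32 mm above the worktop, on a blue rest under mid barrel (42 by 120 mm, 15 mm high, low ridges stop it rolling). Either end may go in either yoke.
- jar_mid (a point): Bystander: glass jar with yellow lid, 68 mm across, 110 mm high, upright; this point is at half its height.
- bowl_mid (a point): Bystander: blue ceramic bowl, 110 mm across, 50 mm high, upright; this point is at half its height.
- cutter_mid (a point): Bystander: steel ring cookie cutter, 60 mm across, 25 mm high, upright; this point is at half its height.
- tin_mid (a point): Bystander: red tin, 54 mm across, 85 mm high, upright; this point is at half its height.

How it is judged:
On the way:
1. the rack is extended and its lock button has clicked out (value of joint lock above 0.008 m and value of joint carriage above 0.094 m), for 0.2 s.
At the end, for the whole second after the job is handed in: the lock button is out (over 8 mm of its 11 mm) with the rack at over 94 mm of extension; the rolling pin lies still with both handles in the yokes: its centre within 8 mm of the rack's centre line, 25 to 80 mm along the rack's y, 63 to 77 mm high, and its axis within 0.07 rad of the rack's (all of step 1 and x of pin_center in the frame of rack between -0.008 and 0.008 m and y of pin_center in the frame of rack between 0.025 and 0.08 m and z of pin_center in the frame of rack between 0.063 and 0.077 m and angle between the y axis of pin_center and the y axis of rack, either way round below 0.07 rad and linear speed of rolling_pin below 0.02 m/s and angular speed of rolling_pin below 0.3 rad/s); the robot touches nothing.
It fails at once if the jar is moved by more than 40 mm (distance of jar_mid from where it was at the start of the episode above 0.04 m).
It fails at once if the bowl is moved by more than 40 mm (distance of bowl_mid from where it was at the start of the episode above 0.04 m).
It fails at once if the cutter is moved by more than 40 mm (distance of cutter_mid from where it was at the start of the episode above 0.04 m).
It fails at once if the tin is moved by more than 40 mm (distance of tin_mid from where it was at the start of the episode above 0.04 m).
It fails at once if the rolling pin is dropped: it falls free with its centre more than 100 mm above the worktop (height (world z) of pin_center above 0.1 m and contact force between rolling_pin and anything else below 0.02 N).
It also fails if it takes over 56 s, if anything falls off the work surface, if the arm or the gripper's body presses on something with over 40 N, if the wrist force passes 120 N, or if a joint passes its speed limit or range.

## Working session

There is one attempt and no reset: what is moved stays moved. The work goes in short steps, Python scripts to look and compute and a tool call to move; the robot and the scene stay as the last step left them, time stands still between calls to the robot, and variables do not carry over. Pictures are saved under pics/ and viewed, at most 10 in all, crops included, and the job is handed in when it is done.

Besides the shell and the picture viewer there is one more tool, called after "Emit:" by a JSON object that holds its "name" and its "arguments", one argument or row to a line. arm_command: Moves the arm, as the interface text tells. Its arguments: {"type":"object","properties":{"rows":{"type":"array","items":{"type":"array","items":{"type":"number"}}},"force":{"type":"number"}},"required":["rows"]}

```bash
mkdir -p pics; python3 - <<'E'
from plant import ctrl
import cv2,numpy as np
np.set_printoptions(precision=4,suppress=True)
s=ctrl.observe();print(s)
for n in("scene","side"):
    cv2.imwrite(f"pics/{n}0.png",ctrl.capture(n));print(n,ctrl.camera_info(n))
E
```

```text
{'time_s': 0.0, 'joint_pos': array([ 1.1318,  0.5372, -0.0044,  1.5388,  0.0026,  1.0673, -0.0712]), 'joint_velocities': array([ 0.0009,  0.0007, -0.0003, -0.0001, -0.0002,  0.0009,  0.0004]), 'tau': array([ -0.0005, -57.0989,   0.9903, -25.1609,  -0.0563,   0.018 ,
         0.0002]), 'ee_pos': array([ 0.2365, -0.6048,  0.2175]), 'orientation': array([-3.0856, -0.582 ,  0.0007]), 'force': array([ 0.058 , -0.6134, -0.3575]), 'torque': array([0.0251, 0.023 , 0.0255]), 'gripper_force': 0.0, 'opening': 0.08812375311741812}
scene {'fx': 447.32247537270945, 'fy': 447.32247537270945, 'cx': 280.35381957685, 'cy': 209.54071610793213, 'world_to_cam': array([[ 0.103 ,  0.9947,  0.005 , -0.0475],
       [-0.7921,  0.079 ,  0.6052,  0.4222],
       [ 0.6016, -0.0663,  0.796 , -1.4837],
       [ 0.    ,  0.    ,  0.    ,  1.    ]])}
side {'fx': 474.6802540794326, 'fy': 474.6802540794326, 'cx': 273.30668795494546, 'cy': 207.4037657330827, 'world_to_cam': array([[-0.839 , -0.5439,  0.0147,  0.5061],
       [ 0.3942, -0.589 ,  0.7055, -0.3128],
       [-0.3751,  0.5977,  0.7086, -0.9835],
       [ 0.    ,  0.    ,  0.    ,  1.    ]])}
```

View pics/scene0.png

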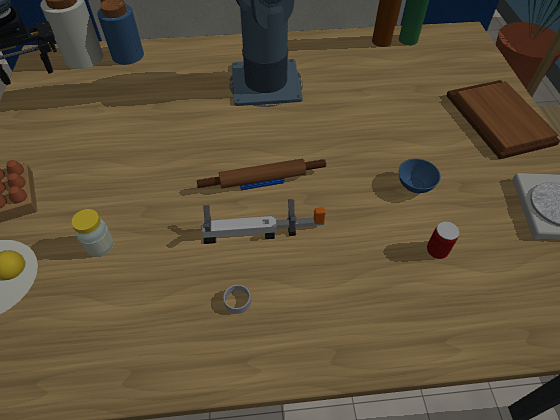

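View pics/side0.png

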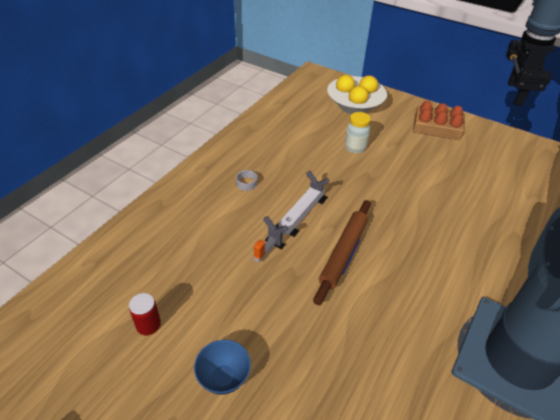

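Scene view: pin from (197,183) to (326,163), rack sleeve (205–275, 228), yokes at x≈207 and 292, orange tab (319,216). The side view shows the same objects, with the tab at (260,250).

```bash
cat > h.py <<'E'
import cv2,numpy as np
from plant import ctrl
np.set_printoptions(precision=4,suppress=True)
def ray(n,u,v,info=None):
    i=info or ctrl.camera_info(n);W=i["world_to_cam"];R=W[:3,:3]
    d=np.array([(u-i["cx"])/i["fx"],-(v-i["cy"])/i["fy"],-1.])
    return -R.T@W[:3,3],R.T@d
def onz(n,u,v,z,info=None):
    o,d=ray(n,u,v,info);return o+d*(z-o[2])/d[2]
def two(a,b):
    (o1,d1),(o2,d2)=ray(*a),ray(*b)
    t=np.linalg.lstsq(np.c_[d1,-d2],o2-o1,rcond=None)[0]
    p,q=o1+t[0]*d1,o2+t[1]*d2
    return (p+q)/2,np.linalg.norm(p-q)
def blob(img,lo,hi,roi):
    x0,y0,x1,y1=roi;h=cv2.cvtColor(img[y0:y1,x0:x1],cv2.COLOR_BGR2HSV)
    m=cv2.inRange(h,np.array(lo),np.array(hi));n,l,s,c=cv2.connectedComponentsWithStats(m)
    k=1+s[1:,4].argmax();pts=np.argwhere(l==k)[:,::-1]+[x0,y0]
    return pts.astype(np.float32)
E
python3 - <<'E'
from h import *
S=cv2.imread("pics/scene0.png");D=cv2.imread("pics/side0.png")
o1=blob(S,(3,180,100),(18,255,255),(300,195,340,235));o2=blob(D,(3,180,100),(18,255,255),(240,230,280,270))
a,b=o1.mean(0),o2.mean(0);print("tab",a,b,len(o1),len(o2),two(("scene",*a),("side",*b)))
for n,I,roi in(("scene",S,(195,195,345,250)),("side",D,(245,165,340,270))):
    h=blob(I,(0,0,120),(179,60,255),roi);r=cv2.minAreaRect(h);bx=cv2.boxPoints(r)
    print(n,len(h),r);print(np.array([onz(n,*p,.034) for p in bx]))
c=np.hstack([cv2.resize(S[150:245,190:340],None,fx=3,fy=3,interpolation=2)[:,:450],cv2.resize(D[165:305,240:380],(285,285),interpolation=2)])
c=np.vstack([cv2.resize(S[150:245,190:340],(800,507),interpolation=2)])
cv2.imwrite("pics/c1.png",c);cv2.imwrite("pics/c2.png",cv2.resize(D[165:305,240:380],(600,600),interpolation=2))
E
```

```text
tab [319.8148 210.3519] [258.7742 248.7097] 54 155 (array([0.5859, 0.0863, 0.0522]), np.float64(0.005487241378006889))
scene 648 ((242.8807373046875, 222.8299560546875), (10.61581039428711, 64.6210708618164), 85.91438293457031)
[[ 0.5725 -0.1849  0.034 ]
 [ 0.5742 -0.0259  0.034 ]
 [ 0.6064 -0.0271  0.034 ]
 [ 0.6044 -0.1834  0.034 ]]
side 602 ((299.7762756347656, 206.92022705078125), (12.614917755126953, 50.6361083984375), 41.423667907714844)
[[ 0.6045 -0.0242  0.034 ]
 [ 0.6048 -0.1957  0.034 ]
 [ 0.567  -0.1809  0.034 ]
 [ 0.5696 -0.0133  0.034 ]]
```

View pics/c1.png

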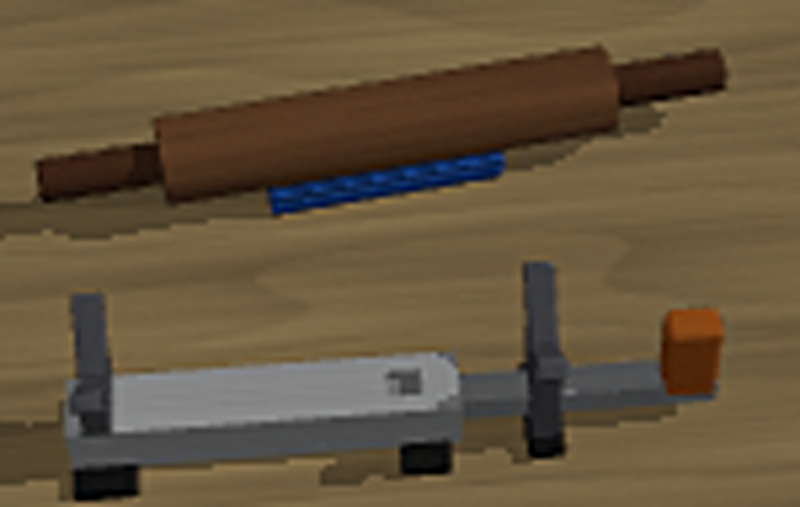

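View pics/c2.png

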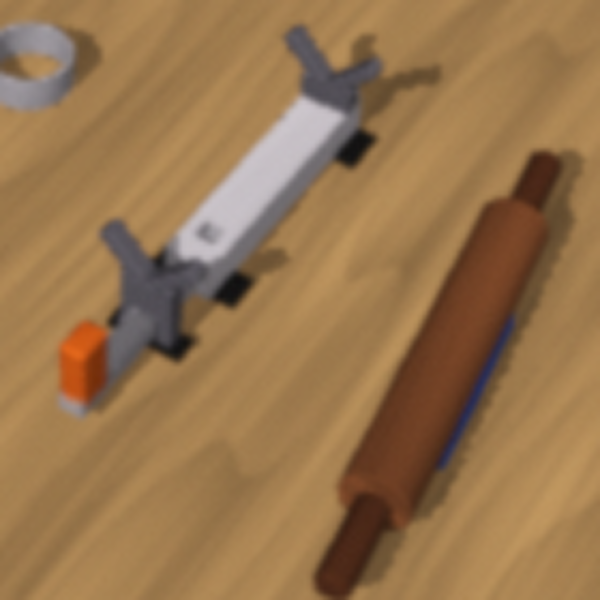

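Crops: the sleeve lies nearly along world y with the button window near (405,380) in crop 1. The tab top is at crop 1 (693,322) and crop 2 (88,335). The pin handle tips are at crop 1 (40,180) and (723,70), and at crop 2 (545,160) and (333,580).

```bash
python3 - <<'E'
from h import *
S=cv2.imread("pics/scene0.png");D=cv2.imread("pics/side0.png")
f1=lambda u,v:(190+u/5.3333,150+v/5.3333)
f2=lambda u,v:(240+u/4.2857,165+v/4.2857)
print("tabtop",onz("scene",*f1(693,322),.066),onz("side",*f2(88,335),.066))
for a,b in(((40,180),(545,160)),((723,70),(333,580))):
    print("tip",onz("scene",*f1(*a),.032),onz("side",*f2(*b),.032),two(("scene",*f1(*a)),("side",*f2(*b))))
for a in ((160,160),(612,88)): print("barrel end",onz("scene",*f1(*a),.032))
for a in ((515,210),(375,510)): print("barrel end side",onz("side",*f2(*a),.032))
print("yoke tips scene",[onz("scene",*f1(*p),.081) for p in((88,297),(90,390),(540,265),(545,360))])
print("yoke tips side",[onz("side",*f2(*p),.081) for p in((295,35),(372,65),(112,227),(197,265))])
for n,I,roi in(("scene",S,(190,150,335,192)),("side",D,(300,195,380,305))):
    m=blob(I,(0,90,20),(12,255,170),roi);r=cv2.minAreaRect(m);b=cv2.boxPoints(r);print(n,len(m),r)
    b=b[np.argsort(b[:,1])];e=[b[:2].mean(0),b[2:].mean(0)]
    if n=="scene": b=b[np.argsort(b[:,0])];e=[b[:2].mean(0),b[2:].mean(0)]
    print([onz(n,*p,.032) for p in e])
# bystanders
print("jar",onz("scene",92,233,.055),"bowl",onz("scene",418,178,.025),"tin",onz("scene",442,240,.042),"cut",onz("scene",237,299,.012))
E
```

```text
tabtop [0.5941 0.0819 0.066 ] [0.5866 0.0823 0.066 ]
tip [ 0.4504 -0.2174  0.032 ] [ 0.4474 -0.2161  0.032 ] (array([ 0.4482, -0.2179,  0.0298]), np.float64(0.000561812698770587))
tip [0.4105 0.1291 0.032 ] [0.407 0.125 0.032] (array([0.4082, 0.1274, 0.0319]), np.float64(0.005095047279062484))
barrel end [ 0.4432 -0.1585  0.032 ]
barrel end [0.4173 0.0709 0.032 ]
barrel end side [ 0.4441 -0.1665  0.032 ]
barrel end side [0.4098 0.0747 0.032 ]
yoke tips scene [array([ 0.5645, -0.1882,  0.081 ]), array([ 0.6159, -0.1875,  0.081 ]), array([0.5664, 0.0152, 0.081 ]), array([0.6195, 0.0111, 0.081 ])]
yoke tips side [array([ 0.6093, -0.1809,  0.081 ]), array([ 0.5562, -0.183 ,  0.081 ]), array([0.6128, 0.0193, 0.081 ]), array([0.5576, 0.0174, 0.081 ])]
scene 163 ((208.7162322998047, 181.79730224609375), (7.39795446395874, 23.837854385375977), 80.53767395019531)
[array([ 0.4503, -0.2188,  0.032 ]), array([ 0.4427, -0.1572,  0.032 ])]
side 1591 ((342.3539123535156, 252.20404052734375), (17.708847045898438, 114.52194213867188), 27.474430084228516)
[array([ 0.4454, -0.2217,  0.032 ]), array([0.4068, 0.1331, 0.032 ])]
jar [ 0.5987 -0.4587  0.055 ] bowl [0.4822 0.3684 0.025 ] tin [0.692  0.3602 0.042 ] cut [ 0.7806 -0.1301  0.012 ]
```

Emit:
{"name": "arm_command", "arguments": {
  "rows": [
    [0,0,0,0,0,-0.1415,88],
    [0,0,0,0,0,-0.1415,88],
    [0,0,0,0,0,-0.1415,88],
    [0,0,0,0,0,-0.1415,88],
    [0,0,0,0,0,-0.1415,88],
    [0,0,0,0,0,-0.1415,88],
    [0,0,0,0,0,-0.1415,88],
    [0,0,0,0,0,-0.1415,88],
    [0,0,0,0,0,0,88]
  ]
}}

```text
time_s: 1.0
ee_pos: [0.2364, -0.6051, 0.2178]
orientation: [-2.234, -2.208, -0.001]
force: [-0.5, -0.3, -0.4]
opening: 0.088
gripper_force: 0.0
```

Emit:
{"name": "arm_command", "arguments": {
  "rows": [
    [0.14,0.075,0,0,0,0,88],
    [0.14,0.075,0,0,0,0,88],
    [0.14,0.075,0,0,0,0,88],
    [0.14,0.075,0,0,0,0,88],
    [0.14,0.075,0,0,0,0,88],
    [0.14,0.075,0,0,0,0,88],
    [0.14,0.075,0,0,0,0,88],
    [0.14,0.075,0,0,0,0,88],
    [0.14,0.075,0,0,0,0,88],
    [0.14,0.075,0,0,0,0,88]
  ]
}}

```text
time_s: 2.0
ee_pos: [0.4675, -0.1865, 0.2184]
orientation: [2.241, 2.202, -0.0]
force: [0.2, -0.1, -0.2]
opening: 0.0879
gripper_force: 0.0
```

Emit:
{"name": "arm_command", "arguments": {
  "rows": [
    [0.126,0.066,0,0,0,0,88],
    [0.126,0.066,0,0,0,0,88],
    [0.126,0.066,0,0,0,0,88],
    [0.126,0.066,0,0,0,0,88],
    [0.126,0.066,0,0,0,0,88],
    [0.126,0.066,0,0,0,0,88],
    [0,0,0,0,0,0,88],
    [0,0,0,0,0,0,88]
  ]
}}

```text
time_s: 2.8
ee_pos: [0.5884, 0.0381, 0.2179]
orientation: [-2.236, -2.206, 0.001]
force: [-0.1, -0.5, 0.3]
opening: 0.0877
gripper_force: 0.0
```

```bash
python3 - <<'E'
from h import *
i=ctrl.camera_info("wrist");I=ctrl.capture("wrist");cv2.imwrite("pics/w1.png",I);np.save("w1.npy",i,allow_pickle=True)
W=i["world_to_cam"];print(i["fx"],-W[:3,:3].T@W[:3,3],W[2,:3],ctrl.observe()["ee_pos"])
E
```

```text
310.645942488053 [0.5891 0.1155 0.3831] [0.0049 0.2987 0.9543] [0.5882 0.0364 0.2178]
```

View pics/w1.png

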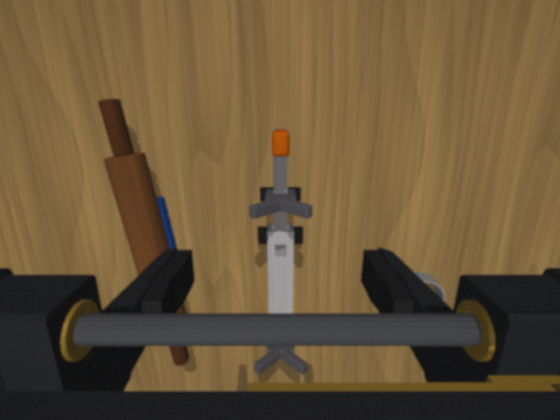

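The wrist view is clear. The tab is at (281,143), the sliding yoke tips at (250,211) and (311,211), and the fixed yoke tips at (257,369) and (305,369). The sleeve roof is around x = 280.

```bash
python3 - <<'E'
from h import *
i=np.load("w1.npy",allow_pickle=True).item();I=cv2.imread("pics/w1.png")
m=blob(I,(3,180,80),(20,255,255),(260,120,300,165));a,b=m.min(0),m.max(0);print(a,b)
v=I[130:158,281];print("tab top edges",[onz("",*p,.066,i) for p in((a[0],a[1]+3),(b[0],a[1]+3))])
print("yokes",[onz("",*p,.081,i) for p in((250,211),(311,211),(258,368),(305,368))])
print("sleeve",[onz("",(l+r)/2,y,.034,i) for y,l,r in [(y,)+tuple(270-3+k for k in (lambda w:(w[0],w[-1]+1))(np.where(I[y,267:297].min(1)>130)[0])) for y in(245,265,285,305)]])
print("pin tips",[onz("",*p,.032,i) for p in((110,102),(181,362))],"barrel end",onz("",127,156,.032,i))
E
```

```text
[272. 130.] [288. 155.]
tab top edges [array([0.5833, 0.0938, 0.066 ]), array([0.5993, 0.0936, 0.066 ])]
yokes [array([0.5596, 0.0174, 0.081 ]), array([0.622 , 0.0165, 0.081 ]), array([ 0.5613, -0.1835,  0.081 ]), array([ 0.6184, -0.1843,  0.081 ])]
sleeve [array([ 0.5906, -0.0422,  0.034 ]), array([ 0.5903, -0.0694,  0.034 ]), array([ 0.5906, -0.0978,  0.034 ]), array([ 0.5903, -0.1275,  0.034 ])]
pin tips [array([0.4098, 0.1263, 0.032 ]), array([ 0.449, -0.22 ,  0.032])] barrel end [0.4189 0.0685 0.032 ]
```

Emit:
{"name": "arm_command", "arguments": {
  "rows": [
    [0.08,0.004,0,0,0,0,88],
    [0.08,0.003,0,0,0,0,88],
    [0,0,0.15,0,0,0,88],
    [0,0,0.15,0,0,0,88],
    [0,0,0.15,0,0,0,88],
    [0,0,0.1,0,0,0,88],
    [0,0,0.06,0,0,0,88],
    [0,0,0,0,0,0,88],
    [0,0,0,0,0,0,88]
  ]
}}

```text
time_s: 3.75
ee_pos: [0.5915, 0.0836, 0.0358]
orientation: [2.238, 2.204, -0.001]
force: [0.6, 0.5, -0.4]
opening: 0.088
gripper_force: 0.0
```

Emit:
{"name": "arm_command", "arguments": {
  "rows": [
    [0,0,0,0,0,0,10],
    [0,0,0,0,0,0,10],
    [0,0,0,0,0,0,10],
    [0,0,0,0,0,0,10],
    [0,0,0,0,0,0,10],
    [0,0,0,0,0,0,10],
    [0,0,0,0,0,0,10]
  ],
  "force": 25
}}

```text
time_s: 4.45
ee_pos: [0.5912, 0.0851, 0.0353]
orientation: [-2.235, -2.207, 0.0]
force: [-0.8, 0.9, 0.2]
opening: 0.0341
gripper_force: 0.0
```

Emit:
{"name": "arm_command", "arguments": {
  "rows": [
    [0,0,0,0,0,0,10],
    [0,0,0,0,0,0,10],
    [0,0,0,0,0,0,10],
    [0,0,0,0,0,0,10],
    [0,0,0,0,0,0,10]
  ]
}}

```text
time_s: 4.95
ee_pos: [0.592, 0.0851, 0.0353]
orientation: [2.235, 2.207, 0.002]
force: [5.2, 1.3, -3.5]
opening: 0.0175
gripper_force: 25.0
```

Emit:
{"name": "arm_command", "arguments": {
  "rows": [
    [0.034,0,0,0,0,0,10],
    [0.034,0,0,0,0,0,10],
    [0.034,0,0,0,0,0,10],
    [0.034,0,0,0,0,0,10],
    [0.034,0,0,0,0,0,10],
    [0.034,0,0,0,0,0,10],
    [0.034,0,0,0,0,0,10],
    [0,0,0,0,0,0,10]
  ]
}}

```text
time_s: 5.75
ee_pos: [0.5927, 0.156, 0.0353]
orientation: [2.234, 2.206, -0.001]
force: [3.5, -1.7, -1.6]
opening: 0.0175
gripper_force: 25.0
```

Emit:
{"name": "arm_command", "arguments": {
  "rows": [
    [0.008,0,0,0,0,0,10],
    [0.008,0,0,0,0,0,10],
    [0,0,0,0,0,0,10],
    [0,0,0,0,0,0,10]
  ]
}}

```text
time_s: 6.15
ee_pos: [0.5927, 0.1602, 0.0353]
orientation: [2.235, 2.206, -0.001]
force: [4.1, -2.6, -2.4]
opening: 0.0177
gripper_force: 25.0
```

Emit:
{"name": "arm_command", "arguments": {
  "rows": [
    [0.007,0,0,0,0,0,10],
    [0,0,0,0,0,0,10],
    [0.007,0,0,0,0,0,10],
    [0,0,0,0,0,0,10]
  ]
}}

```text
time_s: 6.55
ee_pos: [0.5928, 0.1642, 0.0353]
orientation: [2.235, 2.206, -0.001]
force: [3.7, -3.4, -1.8]
opening: 0.0176
gripper_force: 25.0
```

```bash
python3 - <<'E'
from h import *
I=ctrl.capture("side");cv2.imwrite("pics/s2.png",I);S=ctrl.capture("scene");cv2.imwrite("pics/sc2.png",S)
for n,J,r in(("side",I,(240,180,330,260)),("scene",S,(230,200,300,240))):
    h=cv2.cvtColor(J[r[1]:r[3],r[0]:r[2]],cv2.COLOR_BGR2HSV);m=((h[...,0]<4)|(h[...,0]>173))&(h[...,1]>150)&(h[...,2]>90)
    p=np.argwhere(m)[:,::-1]+[r[0],r[1]];print(n,len(p),p.mean(0) if len(p) else "", onz(n,*p.mean(0),.040) if len(p) else "")
E
```

```text
side 7 [288.     218.7143] [ 0.5868 -0.0418  0.04  ]
scene 8 [266.875 219.875] [ 0.5908 -0.0467  0.04  ]
```

Red pixels now show in the window. I'll tug further to confirm it is locked.

Emit:
{"name": "arm_command", "arguments": {
  "rows": [
    [0.007,0,0,0,0,0,10],
    [0,0,0,0,0,0,10],
    [0.007,0,0,0,0,0,10],
    [0,0,0,0,0,0,10]
  ]
}}

```text
time_s: 7.05
ee_pos: [0.5927, 0.1645, 0.0353]
orientation: [2.236, 2.201, -0.009]
force: [3.6, -11.0, 3.7]
opening: 0.0175
gripper_force: 25.0
```

```bash
python3 - <<'E'
from h import *
I=ctrl.capture("side");cv2.imwrite("pics/s3.png",I);S=ctrl.capture("scene");cv2.imwrite("pics/sc3.png",S)
for n,J,r in(("side",I,(240,180,330,260)),("scene",S,(230,200,300,240))):
    h=cv2.cvtColor(J[r[1]:r[3],r[0]:r[2]],cv2.COLOR_BGR2HSV);m=((h[...,0]<4)|(h[...,0]>173))&(h[...,1]>150)&(h[...,2]>90)
    p=np.argwhere(m)[:,::-1]+[r[0],r[1]];print(n,len(p),p.mean(0) if len(p) else "", onz(n,*p.mean(0),.040) if len(p) else "")
cv2.imwrite("pics/c3.png",np.hstack([cv2.resize(I[195:265,240:310],(400,400),interpolation=2),cv2.resize(S[180:250,230:300],(400,400),interpolation=2)]))
E
```

```text
side 7 [288.     218.7143] [ 0.5868 -0.0418  0.04  ]
scene 8 [266.875 219.875] [ 0.5908 -0.0467  0.04  ]
```

View pics/c3.png

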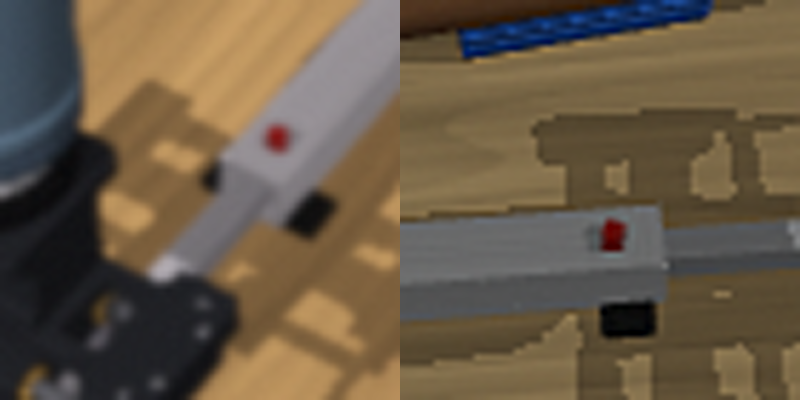

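The red button stands proud in the window, at (278,138) in the left half and (612,235) in the right. The tug was blocked at 11 N, so the rack is locked. Next: let go, rise and head to the pin.

Emit:
{"name": "arm_command", "arguments": {
  "rows": [
    [-0.012,0,0,0,0,0,88],
    [0,0,0,0,0,0,88],
    [0,0,0,0,0,0,88],
    [0,0,0,0,0,0,88],
    [0,0,0,0,0,0,88],
    [0,0,0,0,0,0,88],
    [0,0,-0.16,0,0,0,88],
    [0,0,-0.16,0,0,0,88],
    [0,0,-0.16,0,0,0,88],
    [0,0,-0.1,0,0,0,88]
  ]
}}

```text
time_s: 8.15
ee_pos: [0.5934, 0.1669, 0.2132]
orientation: [2.234, 2.207, 0.006]
force: [-0.0, -0.1, -0.4]
opening: 0.088
gripper_force: 0.0
```

Emit:
{"name": "arm_command", "arguments": {
  "rows": [
    [-0.14,-0.085,0,0,0,0,88],
    [-0.14,-0.085,0,0,0,0,88],
    [-0.14,-0.085,0,0,0,0,88],
    [-0.14,-0.085,0,0,0,0,88],
    [-0.05,-0.085,0,0,0,0,88],
    [0,-0.085,0,0,0,0,88],
    [0,0,0,0,0,-0.1185,88],
    [0,0,0,0,0,0,88],
    [0,0,0,0,0,0,88]
  ]
}}

```text
time_s: 9.05
ee_pos: [0.4375, -0.0149, 0.2095]
orientation: [2.097, 2.339, 0.001]
force: [-0.5, -0.1, -0.2]
opening: 0.0881
gripper_force: 0.0
```

```bash
python3 - <<'E'
from h import *
i=ctrl.camera_info("wrist");I=ctrl.capture("wrist");cv2.imwrite("pics/w2.png",I);np.save("w2.npy",i,allow_pickle=True)
o=ctrl.observe();print(o["ee_pos"],o["orientation"],np.degrees(2*np.arctan2(o["orientation"][1],o["orientation"][0])))
E
```

```text
[ 0.4376 -0.0148  0.2094] [2.0967 2.3393 0.0009] 96.26040041753991
```

View pics/w2.png

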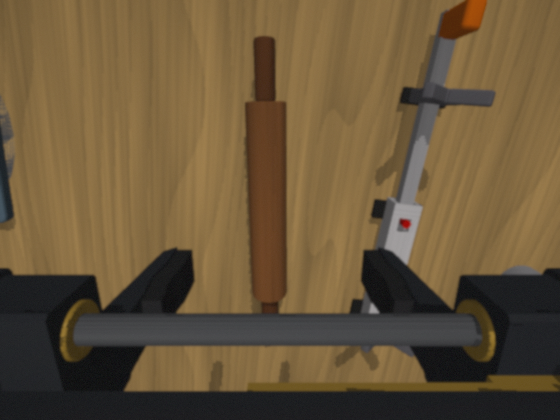

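The pin stands nearly upright in the picture, barrel from (266,102) to (270,301), handle tip at (263,38). The button is out at (405,223).

```bash
python3 - <<'E'
from h import *
i=np.load("w2.npy",allow_pickle=True).item()
a,b,t=[onz("",*p,.032,i)[:2] for p in((265.5,102),(270,299),(263.7,38))]
# top-visible barrel end rim: near rim upper edge at z~.05
print(a,b,t,"len",np.linalg.norm(a-b),"ang",np.degrees(np.arctan2(*(t-b)[::-1])))
u=(t-b)/np.linalg.norm(t-b);c=t-.175*u;print("centre from tip",c)
x=np.array([.4376,-.0148]);d=c-x;th=np.radians(96.26);tx=np.array([np.cos(th),np.sin(th)]);ty=np.array([np.sin(th),-np.cos(th)])
print("tool shift",d@tx,d@ty)
for l,r,y in((247,286,120),(250,288,200),(252,288,285)):print(onz("",l,y,.032,i)[:2],onz("",r,y,.032,i)[:2])
E
```

```text
[0.4157 0.0689] [ 0.4444 -0.1672] [0.4081 0.1283] len 0.23778555669726953 ang 97.00414362073013
centre from tip [ 0.4295 -0.0454]
tool shift -0.02954975139024706 -0.011412427127864225
[0.3979 0.0487] [0.4391 0.0532]
[ 0.4083 -0.0391] [ 0.4517 -0.0344]
[ 0.4199 -0.1494] [ 0.4648 -0.1446]
```

Emit:
{"name": "arm_command", "arguments": {
  "rows": [
    [-0.098,-0.038,0,0,0,-0.01,88],
    [0,0,0.15,0,0,0,88],
    [0,0,0.15,0,0,0,88],
    [0,0,0.15,0,0,0,88],
    [0,0,0.11,0,0,0,88],
    [0,0,0.06,0,0,0,88],
    [0,0,0.025,0,0,0,88],
    [0,0,0,0,0,0,88],
    [0,0,0,0,0,0,88]
  ]
}}

```text
time_s: 10.0
ee_pos: [0.4299, -0.0454, 0.0165]
orientation: [2.082, 2.352, 0.001]
force: [0.2, -0.2, 0.7]
opening: 0.0879
gripper_force: 0.0
```

Emit:
{"name": "arm_command", "arguments": {
  "rows": [
    [0,0,0,0,0,0,30],
    [0,0,0,0,0,0,30],
    [0,0,0,0,0,0,30],
    [0,0,0,0,0,0,30],
    [0,0,0,0,0,0,30],
    [0,0,0,0,0,0,30],
    [0,0,0,0,0,0,30],
    [0,0,0,0,0,0,30]
  ],
  "force": 35
}}

```text
time_s: 10.8
ee_pos: [0.4293, -0.0455, 0.0159]
orientation: [2.082, 2.352, 0.001]
force: [1.0, 0.7, 1.5]
opening: 0.0412
gripper_force: 34.5
```

Emit:
{"name": "arm_command", "arguments": {
  "rows": [
    [0,0,-0.02,0,0,0,30],
    [0,0,-0.02,0,0,0,30],
    [0,0,0,0,0,0,30],
    [0,0,0,0,0,0,30]
  ]
}}

```text
time_s: 11.2
ee_pos: [0.4289, -0.0456, 0.0279]
orientation: [2.082, 2.352, 0.0]
force: [-0.5, 0.4, -5.0]
opening: 0.0417
gripper_force: 34.0
```

Emit:
{"name": "arm_command", "arguments": {
  "rows": [
    [0,0,-0.05,0,0,0,30],
    [0,0,-0.07,0,0,0,30],
    [0,0,-0.06,0,0,0,30],
    [0,0,-0.035,0,0,0.03,30],
    [0,0,0,0,0,0.045,30],
    [0,0,0,0,0,0.035,30],
    [0,0,0,0,0,0.013,30],
    [0,0,0,0,0,0,30]
  ]
}}

```text
time_s: 12.0
ee_pos: [0.4287, -0.0455, 0.092]
orientation: [-2.229, -2.213, 0.001]
force: [-0.4, -0.4, -3.7]
opening: 0.0417
gripper_force: 34.0
```

Emit:
{"name": "arm_command", "arguments": {
  "rows": [
    [0.003,0.04,0,0,0,0,30],
    [0.003,0.07,0,0,0,0,30],
    [0.003,0.08,0,0,0,0,30],
    [0,0.08,0,0,0,0,30],
    [0,0.08,0,0,0,0,30],
    [0,0.08,0,0,0,0,30],
    [0,0.06,0,0,0,0,30],
    [0,0.03,0,0,0,0,30],
    [0,0.018,0,0,0,0,30],
    [0,0,0,0,0,0,30]
  ]
}}

```text
time_s: 13.0
ee_pos: [0.5905, -0.0438, 0.092]
orientation: [-2.229, -2.214, 0.0]
force: [0.1, -0.6, -4.0]
opening: 0.0411
gripper_force: 34.0
```

```bash
python3 - <<'E'
from h import *
o=ctrl.observe();print(o["ee_pos"],np.degrees(2*np.arctan2(o["orientation"][1],o["orientation"][0])),o["opening"],o["force"])
i=ctrl.camera_info("wrist");I=ctrl.capture("wrist");np.save("w3.npy",i,allow_pickle=True);cv2.imwrite("pics/w3.png",I)
cv2.imwrite("pics/sc4.png",ctrl.capture("scene"));cv2.imwrite("pics/s4.png",ctrl.capture("side"))
E
```

```text
[ 0.5905 -0.0438  0.092 ] -270.3839020700702 0.04113893059821339 [ 0.0507 -0.6277 -4.0437]
```

View pics/w3.png

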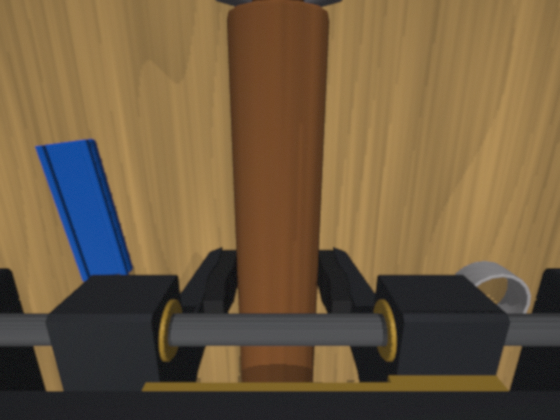

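The barrel is centred between the fingers (centre column ≈279) and lines up with the sliding yoke tips at the top edge (217 and 340). I'm lowering it and watching the force.

Emit:
{"name": "arm_command", "arguments": {
  "rows": [
    [0,0,0.03,0,0,0,30],
    [0,0,0.03,0,0,0,30],
    [0,0,0.03,0,0,0,30],
    [0,0,0.015,0,0,0,30],
    [0,0,0,0,0,0,30],
    [0,0,0,0,0,0,30]
  ]
}}

```text
time_s: 13.75
ee_pos: [0.5905, -0.0438, 0.0607]
orientation: [-2.229, -2.214, -0.0]
force: [-0.8, -0.7, -4.4]
opening: 0.0412
gripper_force: 34.0
```

Emit:
{"name": "arm_command", "arguments": {
  "rows": [
    [0,0,0.007,0,0,0,30],
    [0,0,0.007,0,0,0,30],
    [0,0,0,0,0,0,30],
    [0,0,0,0,0,0,30]
  ]
}}

```text
time_s: 14.15
ee_pos: [0.5904, -0.0439, 0.0566]
orientation: [2.229, 2.214, 0.0]
force: [0.6, -0.0, -4.8]
opening: 0.0414
gripper_force: 34.0
```

Emit:
{"name": "arm_command", "arguments": {
  "rows": [
    [0,0,0.005,0,0,0,30],
    [0,0,0,0,0,0,30],
    [0,0,0,0,0,0,30]
  ]
}}

```text
time_s: 14.45
ee_pos: [0.5904, -0.0439, 0.0551]
orientation: [-2.229, -2.214, 0.0]
force: [0.2, 0.7, -4.9]
opening: 0.0411
gripper_force: 34.0
```

Emit:
{"name": "arm_command", "arguments": {
  "rows": [
    [0,0,0.005,0,0,0,30],
    [0,0,0,0,0,0,30],
    [0,0,0,0,0,0,30]
  ]
}}

```text
time_s: 14.75
ee_pos: [0.5907, -0.0439, 0.0539]
orientation: [2.229, 2.214, 0.001]
force: [-0.1, -0.3, -0.5]
opening: 0.0413
gripper_force: 34.4
```

The yokes now carry the weight at the expected height. Releasing and backing up.

Emit:
{"name": "arm_command", "arguments": {
  "rows": [
    [0,0,0.002,0,0,0,30],
    [0,0,0,0,0,0,55],
    [0,0,0,0,0,0,70],
    [0,0,0,0,0,0,88],
    [0,0,0,0,0,0,88],
    [0,0,0,0,0,0,88],
    [0,0,0,0,0,0,88],
    [0,0,0,0,0,0,88],
    [0,0,0,0,0,0,88]
  ],
  "force": 20
}}

```text
time_s: 15.65
ee_pos: [0.5904, -0.0439, 0.053]
orientation: [-2.229, -2.214, 0.0]
force: [-0.1, 0.2, -0.3]
opening: 0.0882
gripper_force: 0.0
```

Emit:
{"name": "arm_command", "arguments": {
  "rows": [
    [0,0,-0.05,0,0,0,88],
    [0,0,-0.15,0,0,0,88],
    [0,0,-0.15,0,0,0,88],
    [0,0,-0.15,0,0,0,88],
    [0,0,-0.1,0,0,0,88],
    [0,0,0,0,0,0,88]
  ]
}}

```text
time_s: 16.25
ee_pos: [0.5934, -0.0435, 0.2391]
orientation: [2.224, 2.209, 0.01]
force: [-0.1, -0.2, -0.4]
opening: 0.0882
gripper_force: 0.0
```

```bash
python3 - <<'E'
from h import *
o=ctrl.observe();print(o["ee_pos"],o["opening"],o["force"])
i=ctrl.camera_info("wrist");I=ctrl.capture("wrist");np.save("w4.npy",i,allow_pickle=True)
D=ctrl.capture("side")
cv2.imwrite("pics/e.png",np.hstack([cv2.resize(I,(400,300)),cv2.resize(D[150:300,220:420],(400,300),interpolation=2)]));cv2.imwrite("pics/w4.png",I)
E
```

```text
[ 0.5934 -0.0435  0.2391] 0.08816490285238911 [-0.1321 -0.2463 -0.4096]
```

View pics/e.png

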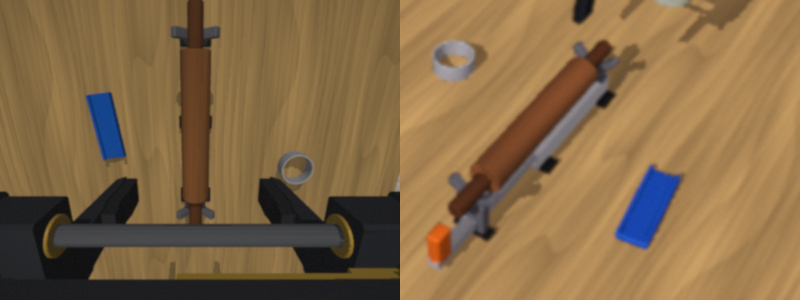

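Both views show the pin seated with both handles in the Vs and the barrel centred between the yokes. The gripper is clear.

```bash
python3 -c "
from plant import ctrl
print(ctrl.close_job())"
```

```text
the job is handed in; nothing more can be done
None
```

The rack is extended with its lock button out, and the rolling pin lies with both handles in the yokes; I handed the job in at about 16 s with the gripper clear, but no verdict was shown.

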